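Start the screw of a kitchen press

TASK

The screw of the small fruit press stands in its threaded boss but its thread has not caught yet. Take it by the black knob, turn it backward (anticlockwise from above) with a little downward push until you feel it drop into the thread, then turn it forward (clockwise) one full turn from there, and finish still holding the knob, keeping the screw still, so that I can fit the pressing plate on its foot. Do not lift the screw out of the press, and leave the other things where they stand.

Things in the scene. Friction and masses are not known exactly. Their poses are not given: they have to be found in the camera images.
- press: Fruit press fixed to the worktop: wooden foot 150 (x) x 210 (y) x 18 mm, drum 104 mm across (top at 63 mm), steel posts at y = +-85 mm (to 127 mm), cross bar 30 mm wide along y (top at 120 mm) carrying a round dark threaded boss 50 to 54 mm across, top at 145 mm. Origin: centre of the foot's underside; z up; -x is the front, where the thread begins.
- boss_top (a point): Centre of the boss's top, on the screw's axis, 145 mm above the worktop; axes as the press. The top is a flat ring, 20 mm inside diameter, on which the screw's lug rests at the start, with one gap at the front (-x). Turned forward from the start the lug only meets the red stop rib (5 mm high, on the gap's far edge) and never finds the thread.
- gap (a point): Middle of the floor of the gap, 14.5 mm from the axis toward the press's -x, 9.5 mm below boss_top. Turned backward the lug comes over the gap, drops 9.5 mm if free to move down, and within 35 degrees more meets the rib. From here the thread runs clockwise (from above) under the ring, 10 mm down a turn, for 1.7 turns, with 1.5 mm of play up and down.
- screw: Loose steel screw, 0.35 kg (varies), upright in the boss: shank 18 mm across, brass lug at its -x side, black ribbed knob on top. Origin: on the axis at the lug's underside: level with boss_top at the start, 9.5 mm lower once dropped, 19 mm lower one turn on (give or take 1 mm). z up. Turns with light friction, 1 mm side play, may lean 3 degrees. It starts 45 to 135 degrees clockwise of the gap and stays where it is turned.
- lug (a point): Middle of the lug's outer end, 14.5 mm from the screw's axis toward the screw's -x. A white bar on the knob's top points the same way.
- knob (a point): Centre of the knob (36 mm across, 28 mm high), on the axis, 50 mm above screw. Grip it from above at any yaw; a grip of about 50 N keeps the fingers from creeping down it under a push of 3 to 8 N; even so the knob may slip a few degrees a turn, so check the white bar. With the screw one turn in, fingertips may reach 25 mm below this point before they come near the boss.
- lemon: Bystander: yellow lemon, 72x55x56 mm. Origin at its underside.
- onion: Bystander: red onion, 78x78x84 mm. Origin at its underside.
- tomato: Bystander: red tomato, 69x69x71 mm. Origin at its underside.
- pepper_mill: Bystander: turned wooden mill, 58x58x170 mm. Origin at its underside.
- salt_shaker: Bystander: glass shaker with a grey cap, 44x44x90 mm. Origin at its underside.
There are look-alikes about, which are no part of the job. What is meant by the screw is not green or purple, and is the smaller of those in its own colour.

How it is judged:
On the way, in this order (a step that is already met when the one before it is completed fails the run):
1. the screw has been turned backward until its lug dropped into the thread at the front of the boss (5.5 mm or more down) (z of screw in the frame of boss_top between -0.0135 and -0.0055 m and x of lug in the frame of boss_top below -0.0095 m), for 0.05 s.
2. half a turn forward: the lug is at the back, under the rim (z of screw in the frame of boss_top between -0.0185 and -0.0095 m and x of lug in the frame of boss_top above 0.006 m), for 0.02 s.
3. one turn forward: the lug is at the front again, one thread lower (z of screw in the frame of boss_top between -0.024 and -0.0145 m and x of lug in the frame of boss_top below -0.006 m), for 0.1 s.
At the end, for the whole second after the job is handed in: The screw is one turn (within about 60 degrees) past the drop: 14.5 to 24 mm below its start with the lug 6 mm or more to the front of the axis, upright within 7 degrees, still, and the gripper still holds its knob (over 3 N, grasp point within 35 mm of the knob's centre) (all of step 3 and angle between screw's own z axis and vertical below 0.12 rad and contact force between the fingers and screw above 3 N and distance between the grasp point and knob below 0.035 m and angular speed of screw below 0.15 rad/s and linear speed of screw below 0.02 m/s); the arm keeps its last pose, push and grip.
It fails at once if the screw is lifted more than 15 mm out of the boss (z of screw in the frame of boss_top above 0.015 m).
It fails at once if one of the bystanders is moved more than 4 cm (distance of any of lemon, onion, tomato, pepper_mill, salt_shaker from where it was at the start of the episode above 0.04 m).
It also fails if it takes over 72 s, if anything falls off the work surface, if the arm or the gripper's body presses on something with over 40 N, if the wrist force passes 120 N, or if a joint passes its speed limit or range.

ROBOT

A 6-joint arm with a two-finger parallel gripper is mounted at the origin on a cart in front of the work surface, level with it; the furniture and walls round the work are solid. World frame = base frame: x ahead of the robot, y to its left, z up, the work surface at z = 0. Lengths are in m, angles in rad, forces in N, time in s.
With the tool pointing down it reaches from about 0.375 to 0.9 m from the base axis. Payload 3.1 kg.
Tool frame: the origin (TCP) lies on the centre line of the jaws, within the pads' length; the fingertips stand r.nose_length ahead of it and the grasp point (between the pads) lies 5 mm behind it (r.nose_length is the distance from the TCP to the fingertips, in m); z points along the fingers, x is the direction in which the jaws open and shut, and the axes are right-handed (so a half turn about z gives the same grasp; the last joint's range is limited). The gripper opens to 87 mm and grips with 3 to 60 N. Pads are 19 mm wide; open, the fingers measure 117 mm over their backs; the gripper's body (75 mm by 190 mm) begins 51 mm behind the grasp point.
Start: joints at [-1.337, 0.527, 1.433, -0, 1.181, -0.178], TCP at [0.251, -0.572, 0.237] pointing down, gripper open.
Joint ranges: [-3.08, 3.08], [-0.75, 2.2], [0.22, 2.44], [-1.43, 4.57], [0, 2.65], [-2.85, 2.85]. Speed limits (rad/s): [2.79, 2.79, 3.14, 3.14, 3.14, 3.14].

INTERFACE

Orientations are given as a 3x3 rotation matrix whose columns are the frame's x, y, z axes.
In Python, from rig import r gives the robot as it stands. The module is installed in compiled form; this text tells all that it offers.
- The arm moves only by the tool servo_tool, never from a script. Its arguments are lists of equal length, an entry for each row: "slide": the shift along the world's x, y, z in m, a list of three; "angular": the turn, a rotation vector about the world's x, y, z in degrees, a list of three. A call has 1 to 12 rows; each row shifts and turns the commanded pose from where the row before left it; what a row does not reach is not made up. A row lasts 1/12 s, in which the tool goes at most 41.7 mm and 7.16 degrees, less where a joint would pass 70% of its speed; a pose out of reach is approached as far as the arm can. A call with a gripper value outside its range is refused whole. "fingers" is the closure, from 0 (fully open) to 1 (shut), set as the call begins (left out, the last holds). The fingers move at their own pace and stop on an object; the grip force is fixed at half the most. Time passes only in rows, so rows that do not move let the fingers close. It gives the time, the measured TCP pose, the force and the opening at its end, in the units of the state.
- r.get_state(): the state, without advancing time (a new reading comes with each control period).
- r.read_camera(name): name is "side" or "top" or "wrist"; returns the picture (480x640x3 uint8, red, green, blue); there is no depth.
- r.camera_info(name): a dict with "mtx" (3x3 intrinsics, pixels), "rvec" (rotation vector, rad) and "tvec" (3), from world to camera coordinates, as OpenCV has them; the wrist camera has in their place "mount" (4x4, takes a point from camera to tool coordinates, whose origin is the TCP and whose axes are the tool frame's). Camera axes: x right, y down, z forward; pixel columns grow to the right and rows downward; lengths in m; the calibration is good to about 2 mm. A picture is of the moment at which its call begins: read the wrist's pose just before it. camera_info takes no time and is no camera call.
- r.job_done(): hands the job in, once; it reports no verdict.
Trained networks look in the newest picture that a camera, given by its name, has taken for a name from the list of things; names that differ only in an ending like _2 or _b are one class to them, and where a whole thing is asked for, a point or a joint stands for the part that bears it (a point fixed in the world has none). Each returns a list of dicts, best first, with "score" (0 to 1); they miss things now and then, are a little off and sometimes report something else, mostly with a low value. They report only what shows in the picture. A call takes as long as a camera call. They do not tell look-alikes from the thing itself.
- r.search_frame(thing, camera): "extent" ([centre column, centre row, width, height] in pixels, round what is visible of it).
- r.outline_of(thing, camera): "region" (480x640 bool, what is visible of it) and "extent" ([centre column, centre row, width, height] in pixels, round what is visible of it).
The state is a dict: "clock": time; "q": joint angles; "joint_velocities": joint speeds; "tau": joint torques, N m; "eef_pos": TCP position; "eef_rot": TCP orientation; "ft_force": force on the tool from outside, world axes, zero at the start; "moment": the same for the moment, N m; "finger_gap": finger opening in m.
Only numpy, scipy, OpenCV 4.12 (cv2) and the standard library are available. Lean on these libraries where they do the work, as an engineer would, in place of code of your own. Each camera call takes 0.05 s, during which the arm holds its last target. There are 200 camera calls.

## Working session

There is one attempt and no reset: what is moved stays moved. The work goes in short steps, Python scripts to look and compute and a tool call to move; the robot and the scene stay as the last step left them, time stands still between calls to the robot, and variables do not carry over. Pictures are saved under pics/ and viewed, about 8 in all and at most 12, crops included, and the job is handed in when it is done.

Besides the shell and the picture viewer there is one more tool, called as name(argument=value, ...), one argument or row to a line, values as JSON. servo_tool: Moves the arm, as the interface text tells. Its arguments: {"type":"object","properties":{"slide":{"type":"array","items":{"type":"array","items":{"type":"number"}}},"angular":{"type":"array","items":{"type":"array","items":{"type":"number"}}},"fingers":{"type":"number"}},"required":["slide","angular"]}

```bash
mkdir -p pics; cat > h.py <<'E'
import numpy as np, cv2
from rig import r
def save(n,im): cv2.imwrite('pics/'+n,im[:,:,::-1])
def cam(name,st=None):
    i=r.camera_info(name); K=np.array(i['mtx'],float)
    if 'mount' in i:
        T=np.eye(4);T[:3,:3]=st['eef_rot'];T[:3,3]=st['eef_pos'];M=T@np.array(i['mount']);R=M[:3,:3].T;return K,R,-R@M[:3,3]
    return K,cv2.Rodrigues(np.array(i['rvec'],float))[0],np.array(i['tvec'],float).ravel()
def proj(P,c): K,R,t=c; p=K@(R@np.asarray(P,float)+t); return p[:2]/p[2]
def onz(u,v,z,c):
    K,R,t=c;d=R.T@np.linalg.solve(K,[u,v,1]);o=-R.T@t;return o+d*(z-o[2])/d[2]
E
python3 - <<'E'
from h import *
st=r.get_state();print(st,r.nose_length)
a=r.read_camera('top');
for th in ['screw','press','knob']:
    print(th,[(round(d['score'],2),np.round(d['extent'])) for d in r.search_frame(th,'top')])
c=cam('top')
for d in r.search_frame('screw','top'): print(onz(*d['extent'][:2],0.2,c))
b=r.read_camera('side')
for th in ['screw','press']:
    print(th,[(round(d['score'],2),np.round(d['extent'])) for d in r.search_frame(th,'side')])
save('top.png',a);save('side.png',b)
E
```

```text
{'clock': 0.0, 'q': array([-1.33649899e+00,  5.28485168e-01,  1.43391040e+00, -1.70892964e-05,
        1.18138550e+00, -1.78495161e-01]), 'joint_velocities': array([-0.00075086,  0.00024434, -0.00033927, -0.00236774,  0.00027234,
       -0.00107193]), 'tau': array([ 1.17310148e-03, -4.40034878e+01, -1.76591313e+01,  6.34275028e-02,
        5.82357065e-02, -1.58115504e-04]), 'eef_pos': array([ 0.25058927, -0.57179294,  0.23555735]), 'eef_rot': array([[ 4.01174227e-01, -9.16001619e-01, -5.23438816e-04],
       [-9.15999230e-01, -4.01174395e-01,  2.12494954e-03],
       [-2.15644747e-03, -3.73005437e-04, -9.99997605e-01]]), 'ft_force': array([-0.01986365,  0.52436818,  0.37690744]), 'moment': array([ 0.05355125,  0.03406711, -0.01683127]), 'finger_gap': 0.08674447816977601} 0.014
screw [(0.91, array([492., 259.,  37.,  30.])), (0.79, array([280., 260.,  28.,  32.])), (0.75, array([250., 304.,  16.,  17.])), (0.56, array([360., 245.,  15.,  16.]))]
press [(0.94, array([357., 262.,  94.,  82.]))]
knob [(0.8, array([282., 262.,  27.,  31.])), (0.74, array([252., 305.,  20.,  21.])), (0.73, array([360., 244.,  13.,  19.])), (0.66, array([493., 259.,  28.,  32.]))]
[ 0.5077035  -0.32893463  0.2       ]
[0.50936155 0.13430982 0.2       ]
[0.41292765 0.19721136 0.2       ]
[ 0.54327723 -0.04081787  0.2       ]
screw [(0.95, array([314., 248.,  20.,  62.])), (0.95, array([275., 226.,  12.,  47.])), (0.83, array([298., 357.,  26.,  99.])), (0.55, array([310., 210.,  20.,  48.]))]
press [(0.86, array([318., 284.,  88.,  95.]))]
```

View pics/top.png

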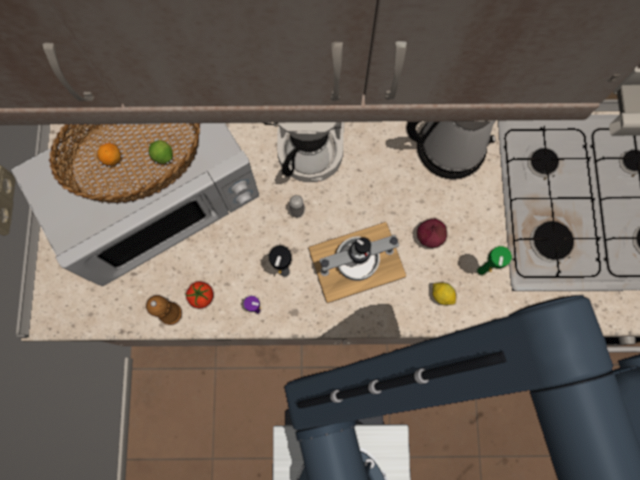

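View pics/side.png

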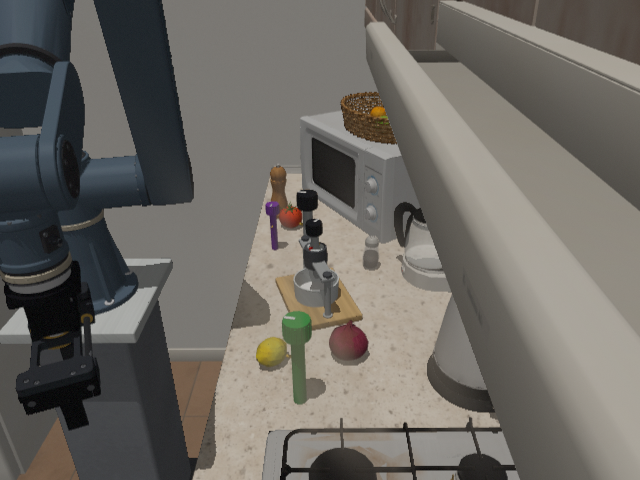

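The press is at about px (360,258) in the top picture and holds a black-knobbed screw at px (360,245). The other knobs are a larger black one at (281,258), a green one at (499,258) and a purple one at (252,304), all look-alikes. I'll go above the press and look from close by.

servo_tool(
  slide=[
    [0,0,0.04],
    [0,0,0.04],
    [0,0,0.04],
    [0.01,0.02,0.01],
    [0.018,0.033,0],
    [0.018,0.033,0],
    [0.018,0.033,0],
    [0.018,0.033,0],
    [0.018,0.033,0],
    [0.018,0.033,0],
    [0.018,0.033,0],
    [0.018,0.033,0],
  ],
  angular=[
    [0,0,0],
    [0,0,0],
    [0,0,0],
    [0,0,2],
    [0,0,4],
    [0,0,4],
    [0,0,4],
    [0,0,4],
    [0,0,4],
    [0,0,4],
    [0,0,4],
    [0,0,4],
  ],
)

```text
clock: 1.4
eef_pos: [0.4052, -0.2867, 0.3668]
eef_rot: [[0.846, -0.532, 0.0], [-0.532, -0.846, -0.0], [0.001, 0.0, -1.0]]
ft_force: [1.0, -1.2, -0.3]
finger_gap: 0.0869
```

servo_tool(
  slide=[
    [0.018,0.033,0],
    [0.018,0.033,0],
    [0.018,0.033,0],
    [0.018,0.033,0],
    [0.018,0.033,0],
    [0.018,0.033,0],
    [0.015,0.033,0],
    [0.013,0.016,0],
    [0,0,0],
    [0,0,0],
  ],
  angular=[
    [0,0,4],
    [0,0,4],
    [0,0,4],
    [0,0,4],
    [0,0,4],
    [0,0,4],
    [0,0,4],
    [0,0,0],
    [0,0,0],
    [0,0,0],
  ],
)

```text
clock: 2.23
eef_pos: [0.5409, -0.0406, 0.3664]
eef_rot: [[0.997, -0.073, -0.0], [-0.073, -0.997, -0.001], [-0.0, 0.001, -1.0]]
ft_force: [0.8, -0.2, -0.8]
finger_gap: 0.0869
```

```bash
python3 - <<'E'
from h import *
st=r.get_state();print(st['clock'],st['q'],st['eef_pos'],st['eef_rot'][:,0],st['ft_force'],st['moment']);a=r.read_camera('wrist');c=cam('wrist',st)
print(r.camera_info('wrist')['mount'])
for th in ['screw','knob','press','gap','lug']:
    print(th,[(round(d['score'],2),np.round(d['extent']),onz(*d['extent'][:2],.209,c).round(4)) for d in r.search_frame(th,'wrist')])
save('w1.png',a)
E
```

```text
2.2333 [-2.80676372e-01  2.84872602e-01  1.46108861e+00 -5.95573183e-04
  1.39585256e+00 -2.07118947e-01] [ 0.54092722 -0.04059954  0.36642439] [ 9.97303427e-01 -7.33877491e-02 -3.37027232e-04] [ 0.82810165 -0.2008161  -0.76628037] [ 0.01159184 -0.14143757 -0.07226612]
[[ 9.99999562e-01 -9.20869314e-04 -1.64732985e-04 -1.20297541e-03]
 [ 9.31546340e-04  9.64078298e-01  2.65616579e-01 -7.16754014e-02]
 [-8.57826612e-05 -2.65616616e-01  9.64078734e-01 -1.49112158e-01]
 [ 0.00000000e+00  0.00000000e+00  0.00000000e+00  1.00000000e+00]]
screw [(0.69, array([277.,  25.,  71.,  45.]), array([0.5185, 0.0988, 0.209 ])), (0.6, array([321., 223.,  48.,  52.]), array([ 0.5386, -0.045 ,  0.209 ]))]
knob [(0.96, array([321., 223.,  48.,  54.]), array([ 0.539 , -0.0451,  0.209 ])), (0.78, array([276.,  24.,  70.,  48.]), array([0.5185, 0.0995, 0.209 ])), (0.47, array([273., 360.,  44.,  18.]), array([ 0.488 , -0.1643,  0.209 ]))]
press [(0.91, array([320., 187., 174., 205.]), array([ 0.5404, -0.016 ,  0.209 ]))]
gap [(0.74, array([321., 187., 171., 206.]), array([ 0.541 , -0.0161,  0.209 ]))]
lug [(0.7, array([321., 225.,  45.,  57.]), array([ 0.5386, -0.0468,  0.209 ])), (0.67, array([277.,  23.,  73.,  46.]), array([0.5187, 0.1001, 0.209 ]))]
```

View pics/w1.png

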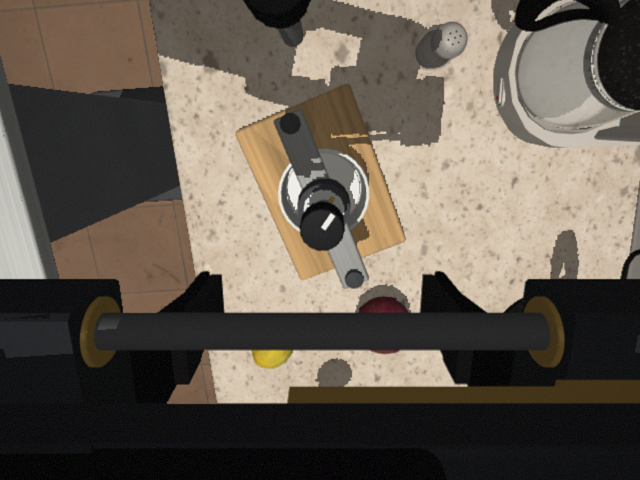

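```bash
python3 - <<'E'
from h import *
a=cv2.imread('pics/w1.png')[165:265,270:380]
cv2.imwrite('pics/w1c.png',cv2.resize(a,None,fx=6,fy=6,interpolation=cv2.INTER_CUBIC))
c=cam('wrist',r.get_state())
A=onz(290,123,.127,c);B=onz(353,279,.127,c);m=(A+B)/2
print(A,B,m,np.degrees(np.arctan2(*(A-B)[1::-1])),np.linalg.norm(A-B))
print(proj([m[0],m[1],.209],c),proj([m[0],m[1],.145],c))
E
```

```text
[0.51507945 0.03149819 0.127     ] [ 0.56492205 -0.12972759  0.127     ] [ 0.54000075 -0.0491147   0.127     ] 107.17888078482848 0.16875436826812545
[323.5230782 225.5775519] [323.22614868 208.86899627]
```

View pics/w1c.png

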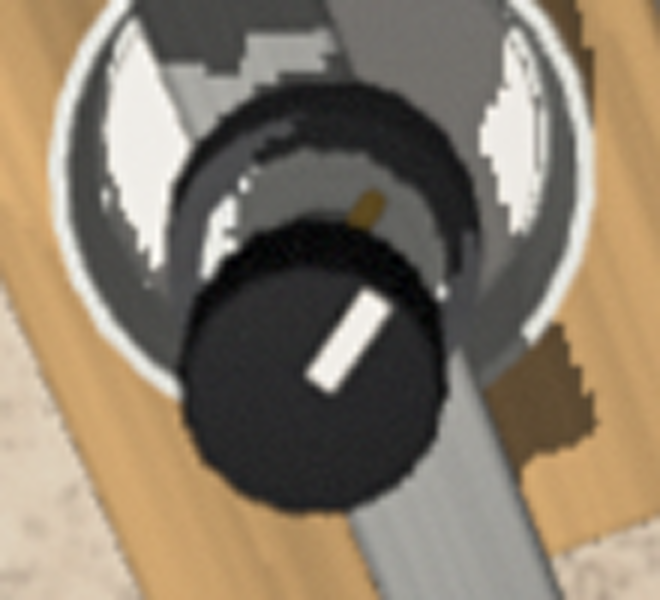

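The bar and the brass lug point to about 55° in the world frame. The press front is at about 197°, so the backward turn is about 140°. I'll go down over the knob.

servo_tool(
  slide=[
    [-0.001,-0.006,-0.02],
    [-0.0005,-0.0045,-0.03],
    [0,0,-0.03],
    [0,0,-0.03],
    [0,0,-0.025],
    [0,0,-0.02],
    [0,0,-0.013],
    [0,0,-0.005],
    [0,0,0],
    [0,0,0],
  ],
  angular=[
    [0,0,-5],
    [0,0,-5],
    [0,0,-5],
    [0,0,-5],
    [0,0,0],
    [0,0,0],
    [0,0,0],
    [0,0,0],
    [0,0,0],
    [0,0,0],
  ],
)

```text
clock: 3.37
eef_pos: [0.5396, -0.0526, 0.1941]
eef_rot: [[0.911, -0.413, 0.001], [-0.413, -0.911, -0.0], [0.001, -0.0, -1.0]]
ft_force: [0.2, -0.7, 0.2]
finger_gap: 0.0871
```

```bash
python3 - <<'E'
from h import *
st=r.get_state();print(st['clock'],st['q'],st['eef_pos'],st['ft_force'],st['moment']);a=r.read_camera('wrist');c=cam('wrist',st)
print([(round(d['score'],2),np.round(d['extent']),onz(*d['extent'][:2],.209,c).round(4)) for d in r.search_frame('knob','wrist')])
print(proj([.5395,-.051,.209],c))
save('w2.png',a)
E
```

```text
3.3667 [-3.03275174e-01  4.72777099e-01  1.68579843e+00 -1.78394746e-05
  9.82179331e-01  1.22527072e-01] [ 0.53961851 -0.05255864  0.19408437] [ 0.20443627 -0.70409165  0.22004297] [-0.00345957 -0.06434547  0.03094607]
[(0.79, array([189.,  11.,  49.,  21.]), array([0.5454, 0.0592, 0.209 ])), (0.71, array([319., 292., 100., 128.]), array([ 0.543 , -0.0408,  0.209 ]))]
[321.96357427 319.07025153]
```

View pics/w2.png

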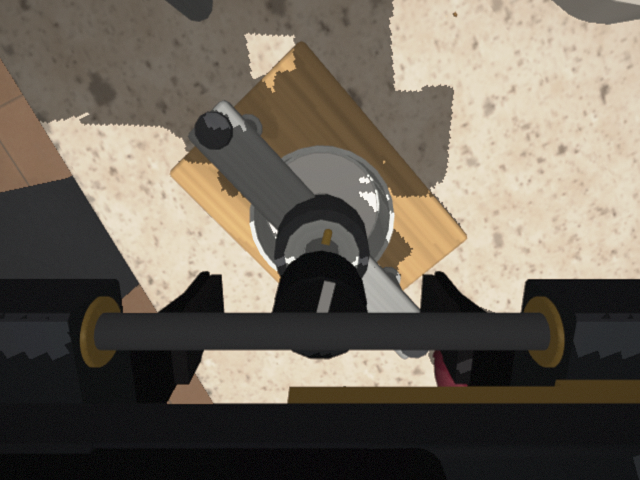

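The knob face is centred near (320,312), so the axis is at about (0.540,-0.049). I'll shift about 4 mm in +y and close the gripper.

servo_tool(
  slide=[
    [0.0006,0.004,0],
    [0,0,0],
    [0,0,0],
  ],
  angular=[
    [0,0,0],
    [0,0,0],
    [0,0,0],
  ],
)

```text
clock: 3.72
eef_pos: [0.5402, -0.0477, 0.1942]
eef_rot: [[0.911, -0.412, 0.001], [-0.412, -0.911, -0.0], [0.001, -0.0, -1.0]]
ft_force: [0.1, 0.5, -0.4]
finger_gap: 0.0869
```

servo_tool(
  slide=[
    [0,0,0],
    [0,0,0],
    [0,0,0],
    [0,0,0],
    [0,0,0],
    [0,0,0],
    [0,0,0],
    [0,0,0],
  ],
  angular=[
    [0,0,0],
    [0,0,0],
    [0,0,0],
    [0,0,0],
    [0,0,0],
    [0,0,0],
    [0,0,0],
    [0,0,0],
  ],
  fingers=1.0,
)

```text
clock: 4.38
eef_pos: [0.5398, -0.048, 0.1935]
eef_rot: [[0.911, -0.412, -0.0], [-0.412, -0.911, 0.0], [-0.0, 0.0, -1.0]]
ft_force: [0.5, -0.3, 0.1]
finger_gap: 0.0415
```

servo_tool(
  slide=[
    [0,0,-0.0005],
    [0,0,0],
    [0,0,0],
  ],
  angular=[
    [0,0,0],
    [0,0,0],
    [0,0,0],
  ],
)

```text
clock: 4.63
eef_pos: [0.5403, -0.0482, 0.1932]
eef_rot: [[0.911, -0.412, 0.001], [-0.412, -0.911, -0.0], [0.001, 0.0, -1.0]]
ft_force: [1.0, -0.7, 1.2]
finger_gap: 0.0352
```

servo_tool(
  slide=[
    [0,0,-0.0005],
    [0,0,-0.0005],
    [0,0,0],
    [0,0,0],
  ],
  angular=[
    [0,0,0],
    [0,0,0],
    [0,0,0],
    [0,0,0],
  ],
)

```text
clock: 4.97
eef_pos: [0.5403, -0.0483, 0.193]
eef_rot: [[0.911, -0.412, 0.001], [-0.412, -0.911, -0.001], [0.002, 0.0, -1.0]]
ft_force: [0.2, -1.3, 6.9]
finger_gap: 0.0352
```

servo_tool(
  slide=[
    [0,0,0],
    [0,0,0],
    [0,0,0],
    [0,0,0],
    [0,0,0],
    [0,0,0],
    [0,0,0],
    [0,0,0],
    [0,0,0],
    [0,0,0],
  ],
  angular=[
    [0,0,7],
    [0,0,7],
    [0,0,7],
    [0,0,7],
    [0,0,7],
    [0,0,7],
    [0,0,7],
    [0,0,7],
    [0,0,7],
    [0,0,7],
  ],
)

```text
clock: 5.8
eef_pos: [0.5426, -0.0485, 0.1932]
eef_rot: [[0.695, 0.719, 0.007], [0.719, -0.695, -0.001], [0.004, 0.006, -1.0]]
ft_force: [2.9, 1.0, 3.4]
finger_gap: 0.0353
```

servo_tool(
  slide=[
    [0,0,0],
    [0,0,0],
    [0,0,0],
    [0,0,0],
    [0,0,0],
    [0,0,0],
  ],
  angular=[
    [0,0,7],
    [0,0,7],
    [0,0,7],
    [0,0,7],
    [0,0,7],
    [0,0,7],
  ],
)

```text
clock: 6.3
eef_pos: [0.5428, -0.0474, 0.1934]
eef_rot: [[0.037, 0.999, 0.008], [0.999, -0.037, 0.001], [0.001, 0.007, -1.0]]
ft_force: [3.6, 2.7, 4.3]
finger_gap: 0.0352
```

```bash
python3 - <<'E'
from h import *
st=r.get_state();print(st['clock'],st['q'],st['eef_pos'],st['ft_force'],st['moment']);a=r.read_camera('wrist')
save('w3.png',cv2.resize(a[200:400,220:420],None,fx=3,fy=3,interpolation=cv2.INTER_CUBIC))
E
```

```text
6.3 [-0.2940533   0.47474969  1.68447936  0.00386626  0.97547726 -1.83044073] [ 0.54283265 -0.04743433  0.19339189] [3.59802033 2.69447167 4.27461108] [ 0.7227459  -0.90846078 -0.06146195]
```

View pics/w3.png

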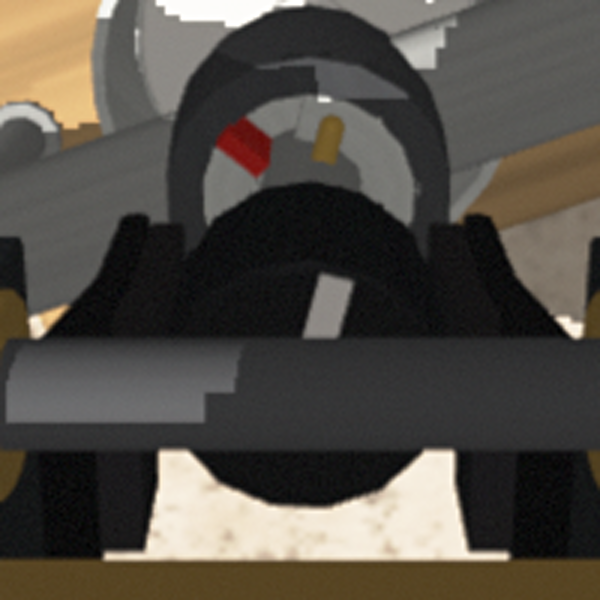

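The lug (brass, px (328,138) in the crop) is about 25° short of the gap, which lies just right of the red rib. I'll ease the side load, then keep turning slowly and pushing lightly.

servo_tool(
  slide=[
    [0.0005,0.0004,0],
    [0.0005,0.0004,0],
    [0,0,0],
    [0,0,0],
  ],
  angular=[
    [0,0,5],
    [0,0,5],
    [0,0,5],
    [0,0,0],
  ],
)

```text
clock: 6.68
eef_pos: [0.5432, -0.0472, 0.1932]
eef_rot: [[-0.218, 0.976, 0.006], [0.976, 0.218, -0.001], [-0.002, 0.006, -1.0]]
ft_force: [4.0, 0.8, 5.0]
finger_gap: 0.0353
```

servo_tool(
  slide=[
    [0,0,0],
    [0,0,0],
    [0,0,0],
  ],
  angular=[
    [0,0,4],
    [0,0,4],
    [0,0,0],
  ],
)

```text
clock: 6.93
eef_pos: [0.5418, -0.0479, 0.1924]
eef_rot: [[-0.351, 0.936, 0.002], [0.936, 0.351, -0.002], [-0.003, 0.002, -1.0]]
ft_force: [3.2, -1.7, 2.8]
finger_gap: 0.0351
```

servo_tool(
  slide=[
    [0,0,-0.001],
    [0,0,-0.001],
    [0,0,0],
  ],
  angular=[
    [0,0,2],
    [0,0,2],
    [0,0,0],
  ],
)

```text
clock: 7.18
eef_pos: [0.5419, -0.0483, 0.19]
eef_rot: [[-0.414, 0.91, 0.003], [0.91, 0.414, -0.002], [-0.003, 0.001, -1.0]]
ft_force: [3.7, -3.0, -2.0]
finger_gap: 0.0357
```

servo_tool(
  slide=[
    [0,0,-0.001],
    [0,0,-0.001],
    [0,0,-0.001],
    [0,0,-0.001],
    [0,0,0],
  ],
  angular=[
    [0,0,1],
    [0,0,1],
    [0,0,0],
    [0,0,0],
    [0,0,0],
  ],
)

```text
clock: 7.6
eef_pos: [0.5411, -0.0474, 0.1857]
eef_rot: [[-0.448, 0.894, 0.0], [0.894, 0.448, -0.0], [-0.001, 0.0, -1.0]]
ft_force: [4.6, -2.9, -1.6]
finger_gap: 0.0354
```

servo_tool(
  slide=[
    [0,0,-0.001],
    [0,0,-0.001],
    [0,0,0],
  ],
  angular=[
    [0,0,0],
    [0,0,0],
    [0,0,0],
  ],
)

```text
clock: 7.85
eef_pos: [0.5413, -0.0473, 0.1843]
eef_rot: [[-0.448, 0.894, 0.001], [0.894, 0.448, -0.0], [-0.001, 0.001, -1.0]]
ft_force: [4.5, -2.4, 0.5]
finger_gap: 0.0353
```

```bash
python3 - <<'E'
from h import *
st=r.get_state();print(st['clock'],st['q'],st['eef_pos'],st['ft_force'],st['moment']);a=r.read_camera('wrist')
save('w4.png',cv2.resize(a[200:400,220:420],None,fx=3,fy=3,interpolation=cv2.INTER_CUBIC))
E
```

```text
7.85 [-2.92867338e-01  4.88128743e-01  1.69224358e+00 -6.42399988e-05
  9.60201857e-01 -2.32851440e+00] [ 0.54127395 -0.04729419  0.18426121] [ 4.52551719 -2.40973047  0.46270831] [-3.82985170e-01 -1.20284808e+00 -1.16494472e-03]
```

View pics/w4.png

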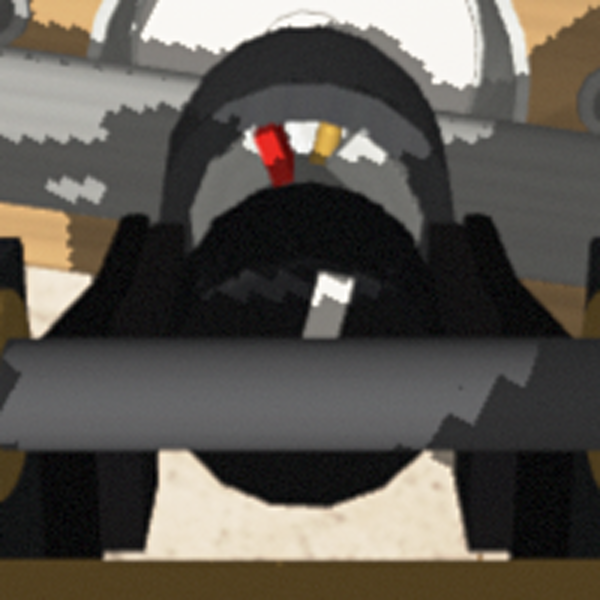

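The lug sits in the gap right beside the rib and the tool followed it down 9 mm with no slip. Now I'll turn it forward, descending with the thread.

servo_tool(
  slide=[
    [0.0005,-0.0003,-0.0005],
    [0.0005,0,0],
    [0,0,0],
    [0,0,-0.0002],
    [0,0,-0.0002],
    [0,0,-0.0002],
    [0,0,-0.0002],
    [0,0,-0.0002],
  ],
  angular=[
    [0,0,0],
    [0,0,0],
    [0,0,0],
    [0,0,-7],
    [0,0,-7],
    [0,0,-7],
    [0,0,-7],
    [0,0,-7],
  ],
)

```text
clock: 8.57
eef_pos: [0.5419, -0.0484, 0.1835]
eef_rot: [[0.15, 0.989, 0.0], [0.989, -0.15, -0.002], [-0.002, 0.0, -1.0]]
ft_force: [2.0, -3.6, 6.1]
finger_gap: 0.0352
```

servo_tool(
  slide=[
    [0,0,-0.0002],
    [0,0,-0.0002],
    [0,0,-0.0002],
    [0,0,-0.0002],
    [0,0,-0.0002],
    [0,0,-0.0002],
  ],
  angular=[
    [0,0,-7],
    [0,0,-7],
    [0,0,-7],
    [0,0,-7],
    [0,0,-7],
    [0,0,-7],
  ],
)

```text
clock: 9.07
eef_pos: [0.5411, -0.048, 0.1823]
eef_rot: [[0.773, 0.634, -0.002], [0.634, -0.773, -0.001], [-0.002, -0.0, -1.0]]
ft_force: [1.5, -2.3, 7.5]
finger_gap: 0.0356
```

servo_tool(
  slide=[
    [0,-0.0003,-0.0001],
    [0,-0.0003,-0.0001],
    [0,0,-0.0002],
    [0,0,-0.0002],
    [0,0,-0.0002],
    [0,0,-0.0002],
    [0,0,-0.0002],
  ],
  angular=[
    [0,0,-7],
    [0,0,-7],
    [0,0,-7],
    [0,0,-7],
    [0,0,-7],
    [0,0,-7],
    [0,0,-7],
  ],
)

```text
clock: 9.65
eef_pos: [0.5404, -0.0475, 0.1809]
eef_rot: [[0.986, -0.168, -0.003], [-0.168, -0.986, 0.001], [-0.003, -0.0, -1.0]]
ft_force: [1.2, -0.4, 7.4]
finger_gap: 0.0351
```

servo_tool(
  slide=[
    [0,0,-0.0002],
    [0,0,-0.0002],
    [0,0,-0.0002],
    [0,0,-0.0002],
    [0,0,-0.0002],
    [0,0,-0.0002],
    [0,0,-0.0002],
  ],
  angular=[
    [0,0,-7],
    [0,0,-7],
    [0,0,-7],
    [0,0,-7],
    [0,0,-7],
    [0,0,-7],
    [0,0,-7],
  ],
)

```text
clock: 10.23
eef_pos: [0.5401, -0.047, 0.1792]
eef_rot: [[0.52, -0.854, -0.004], [-0.854, -0.52, 0.002], [-0.004, 0.002, -1.0]]
ft_force: [1.0, 0.1, 6.6]
finger_gap: 0.0352
```

servo_tool(
  slide=[
    [0,0,-0.0002],
    [0,0,-0.0002],
    [0,0,-0.0002],
    [0,0,-0.0002],
    [0,0,-0.0002],
    [0,0,-0.0002],
    [0,0,-0.0002],
  ],
  angular=[
    [0,0,-7],
    [0,0,-7],
    [0,0,-7],
    [0,0,-7],
    [0,0,-7],
    [0,0,-7],
    [0,0,-7],
  ],
)

```text
clock: 10.82
eef_pos: [0.5406, -0.0459, 0.1778]
eef_rot: [[-0.305, -0.952, -0.003], [-0.952, 0.305, 0.004], [-0.003, 0.004, -1.0]]
ft_force: [2.2, 3.3, 4.9]
finger_gap: 0.0352
```

```bash
python3 - <<'E'
from h import *
st=r.get_state();print(st['clock'],st['q'],st['eef_pos'],st['ft_force'],st['moment']);a=r.read_camera('wrist')
save('w5.png',cv2.resize(a[200:400,220:420],None,fx=3,fy=3,interpolation=cv2.INTER_CUBIC))
E
```

```text
10.8167 [-0.29255175  0.49793245  1.69732276  0.00388596  0.94999143  1.58547103] [ 0.54056238 -0.04592638  0.177764  ] [2.19062482 3.33519623 4.87708243] [ 0.80386477 -0.64535297  0.04327233]
```

View pics/w5.png

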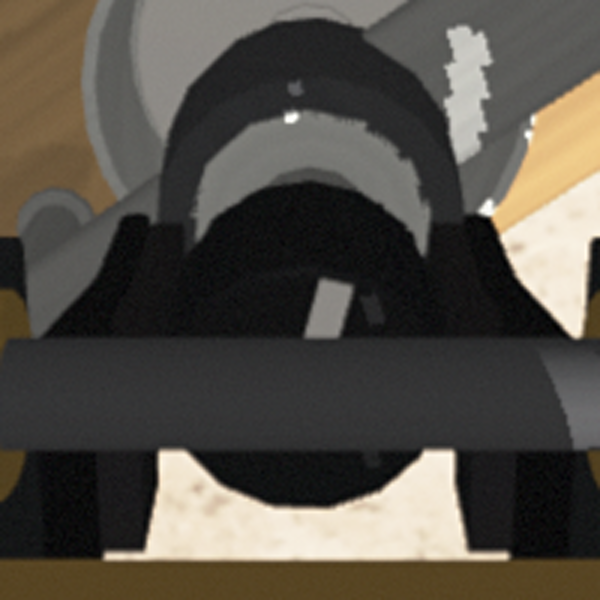

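The bar hasn't moved in the gripper, so there is no slip; 224° done. I'll do 56° more, then regrasp.

servo_tool(
  slide=[
    [0,0.0005,-0.0002],
    [0,0.0003,-0.0002],
    [0,0,-0.0002],
    [0,0,-0.0002],
    [0,0,-0.0002],
    [0,0,-0.0002],
    [0,0,-0.0002],
    [0,0,-0.0002],
    [0,0,0.0005],
    [0,0,0],
  ],
  angular=[
    [0,0,-7],
    [0,0,-7],
    [0,0,-7],
    [0,0,-7],
    [0,0,-7],
    [0,0,-7],
    [0,0,-7],
    [0,0,-7],
    [0,0,0],
    [0,0,0],
  ],
)

```text
clock: 11.7
eef_pos: [0.5426, -0.0449, 0.1773]
eef_rot: [[-0.958, -0.287, 0.002], [-0.287, 0.958, 0.004], [-0.003, 0.003, -1.0]]
ft_force: [5.4, 4.9, 6.9]
finger_gap: 0.0353
```

servo_tool(
  slide=[
    [0,0,0],
    [0,0,0],
    [0,0,0],
    [0,0,0],
    [0,0,0],
  ],
  angular=[
    [0,0,0],
    [0,0,0],
    [0,0,0],
    [0,0,0],
    [0,0,0],
  ],
  fingers=0.35,
)

```text
clock: 12.12
eef_pos: [0.5403, -0.047, 0.1755]
eef_rot: [[-0.958, -0.286, -0.004], [-0.286, 0.958, 0.001], [0.003, 0.002, -1.0]]
ft_force: [0.4, -0.3, 0.3]
finger_gap: 0.0547
```

servo_tool(
  slide=[
    [0.001,0,0],
    [0,0,0],
    [0,0,0],
    [0,0,0],
    [0,0,0],
    [0,0,0],
    [0,0,0],
    [0,0,0],
    [0,0,0],
    [0,0,0],
    [0,0,0],
    [0,0,0],
  ],
  angular=[
    [0,0,7],
    [0,0,7],
    [0,0,7],
    [0,0,7],
    [0,0,7],
    [0,0,7],
    [0,0,7],
    [0,0,7],
    [0,0,7],
    [0,0,7],
    [0,0,7],
    [0,0,7],
  ],
)

```text
clock: 13.12
eef_pos: [0.542, -0.0473, 0.1758]
eef_rot: [[0.19, -0.982, -0.002], [-0.982, -0.19, 0.001], [-0.001, 0.002, -1.0]]
ft_force: [1.1, -0.2, -0.1]
finger_gap: 0.0567
```

servo_tool(
  slide=[
    [0,0,0],
    [0,0,0],
    [0,0,0],
    [0,0,0],
    [0,0,0],
    [0,0,0],
  ],
  angular=[
    [0,0,7],
    [0,0,7],
    [0,0,7],
    [0,0,7],
    [0,0,0],
    [0,0,0],
  ],
)

```text
clock: 13.62
eef_pos: [0.5423, -0.0473, 0.1759]
eef_rot: [[0.622, -0.783, -0.001], [-0.783, -0.622, 0.0], [-0.001, 0.001, -1.0]]
ft_force: [0.3, -0.1, 0.1]
finger_gap: 0.0564
```

servo_tool(
  slide=[
    [0,0,0],
    [0,0,0],
    [0,0,0],
    [0,0,0],
    [0,0,0],
    [0,0,0],
    [0,0,0],
  ],
  angular=[
    [0,0,0],
    [0,0,0],
    [0,0,0],
    [0,0,0],
    [0,0,0],
    [0,0,0],
    [0,0,0],
  ],
  fingers=1.0,
)

```text
clock: 14.2
eef_pos: [0.5425, -0.0468, 0.1762]
eef_rot: [[0.624, -0.781, -0.001], [-0.781, -0.624, 0.001], [-0.001, 0.0, -1.0]]
ft_force: [-1.2, 2.4, 1.3]
finger_gap: 0.0355
```

```bash
python3 - <<'E'
from h import *
st=r.get_state();print(st['clock'],st['q'],st['eef_pos'],st['ft_force'],st['moment']);a=r.read_camera('wrist')
save('w6.png',cv2.resize(a[200:400,220:420],None,fx=3,fy=3,interpolation=cv2.INTER_CUBIC))
E
```

```text
14.2 [-2.91699534e-01  5.01817597e-01  1.69523040e+00  6.44830956e-04
  9.45555633e-01  6.04412280e-01] [ 0.54248472 -0.04683401  0.17621622] [-1.19386221  2.43058533  1.30798134] [0.36656962 0.11383229 0.00150489]
```

View pics/w6.png

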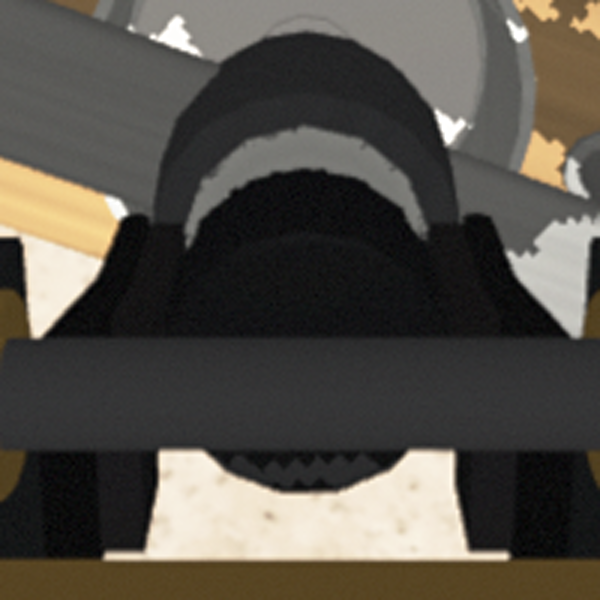

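servo_tool(
  slide=[
    [0,0,-0.0007],
    [0,0,-0.0002],
    [0,0,-0.0002],
    [0,0,-0.0002],
    [0,0,-0.0002],
    [0,0,-0.0002],
    [0,0,-0.0002],
  ],
  angular=[
    [0,0,0],
    [0,0,-7],
    [0,0,-7],
    [0,0,-7],
    [0,0,-7],
    [0,0,-7],
    [0,0,-7],
  ],
)

```text
clock: 14.83
eef_pos: [0.5416, -0.0459, 0.1759]
eef_rot: [[-0.061, -0.998, -0.002], [-0.998, 0.061, 0.001], [-0.001, 0.002, -1.0]]
ft_force: [-5.7, 6.6, 14.0]
finger_gap: 0.0353
```

servo_tool(
  slide=[
    [0,0,-0.0002],
    [0,0,-0.0002],
    [0,0,-0.0002],
    [0,0,-0.0002],
    [0,0,-0.0002],
    [0,0,0],
    [0,0,0],
    [0,0,0],
    [0,0,0],
  ],
  angular=[
    [0,0,-7],
    [0,0,-7],
    [0,0,-7],
    [0,0,-7],
    [0,0,-6],
    [0,0,0],
    [0,0,0],
    [0,0,0],
    [0,0,0],
  ],
)

```text
clock: 15.58
eef_pos: [0.5437, -0.0464, 0.1755]
eef_rot: [[-0.605, -0.796, 0.003], [-0.796, 0.605, 0.0], [-0.002, -0.002, -1.0]]
ft_force: [-2.3, 5.1, 13.0]
finger_gap: 0.0351
```

```bash
python3 - <<'E'
from h import *
st=r.get_state();print(st['clock'],st['q'],st['eef_pos'],st['ft_force'],st['moment'],st['finger_gap']);a=r.read_camera('wrist')
b=r.read_camera('side')
save('w7.png',np.hstack([cv2.resize(x,(400,400),interpolation=cv2.INTER_CUBIC) for x in (a[200:400,220:420],b[180:340,240:400])]))
E
```

```text
15.5833 [-2.90585724e-01  5.02956117e-01  1.69557110e+00  1.32400084e-03
  9.40494201e-01  1.92903697e+00] [ 0.54368809 -0.04640779  0.17552463] [-2.32661116  5.06258997 12.96893992] [0.94935786 0.44734466 0.47349397] 0.03509833543890933
```

View pics/w7.png

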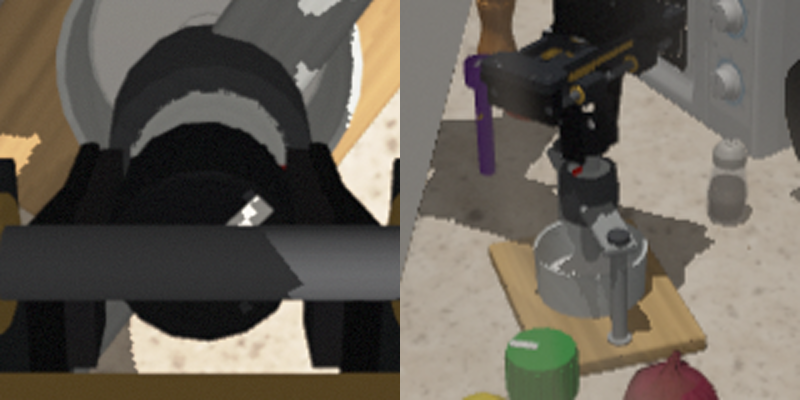

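The wrist view (left) shows the bar at about +42° in the image. The knob slipped through the whole last 77°, and the screw is still at about 280°. Vertical force is 13 N, so it is probably jammed by side load. I'll release, recentre and regrasp with less push.

servo_tool(
  slide=[
    [0,0,0.0015],
    [0,0,0],
    [0,0,0],
    [0,0,0],
    [0,0,0],
    [0,0,0],
  ],
  angular=[
    [0,0,0],
    [0,0,0],
    [0,0,0],
    [0,0,0],
    [0,0,0],
    [0,0,0],
  ],
  fingers=0.3,
)

```text
clock: 16.18
eef_pos: [0.5428, -0.0475, 0.1745]
eef_rot: [[-0.607, -0.795, -0.0], [-0.795, 0.607, -0.0], [0.0, 0.0, -1.0]]
ft_force: [0.8, -0.9, 1.0]
finger_gap: 0.0594
```

```bash
cat >> h.py <<'E'
def bar():
    st=r.get_state();a=r.read_camera('wrist').astype(int);s=a[270:313,282:364]
    m=(s.min(2)>85)&(s.max(2)-s.min(2)<40);v,u=np.nonzero(m);c=cam('wrist',st)
    print(st['clock'],'tcp',st['eef_pos'].round(4),'F',st['ft_force'].round(1),'M',st['moment'].round(2),'gap',round(st['finger_gap'],4),'q6',round(st['q'][5],3),'n',len(u))
    if len(u)>8:
        print('cen',u.mean()+282,v.mean()+270, 'world', onz(u.mean()+282,v.mean()+270,st['eef_pos'][2]+.016,c).round(4))
    # knob silhouette below the rod: dark pixels per row
    g=a.max(2)
    for row in range(352,378,3):
        d=np.nonzero(g[row,275:372]<60)[0]; d=d[(d>5)]; print(row,d.min()+275 if len(d) else None,d.max()+275 if len(d) else None,len(d))
    return a
E
python3 -c "
from h import *
a=bar(); save('w8.png',a.astype('uint8'))"
```

```text
16.1833 tcp [ 0.5428 -0.0475  0.1745] F [ 0.8 -0.9  1. ] M [0.14 0.03 0.01] gap 0.0594 q6 1.931 n 375
cen 335.888 284.8 world [ 0.5519 -0.0627  0.1905]
352 281 355 75
355 281 354 74
358 281 351 71
361 281 348 68
364 283 345 63
367 288 342 55
370 294 335 42
373 302 328 27
376 None None 0
```

```bash
cat >> h.py <<'E'
from scipy.optimize import least_squares
def axis(a,st,ztop):
    c=cam('wrist',st);g=a.max(2);P=[]
    for row in range(362,380,1):
        d=np.nonzero(g[row,284:360]<60)[0]
        if len(d)>6: P+=[onz(d.min()+284-.5,row,ztop,c)[:2],onz(d.max()+284.5,row,ztop,c)[:2]]
    P=np.array(P);s=least_squares(lambda x:np.linalg.norm(P-x,axis=1)-.018,st['eef_pos'][:2],loss='soft_l1',f_scale=.001)
    print('axis',s.x.round(4),'rms',np.sqrt(np.mean(s.fun**2)).round(4)); return s.x
E
python3 - <<'E'
from h import *
st=r.get_state();a=cv2.imread('pics/w8.png')[:,:,::-1].astype(int)
x=axis(a,st,.1917);axis(a,st,.1897);axis(a,st,.1937)
c=cam('wrist',st);s=a[270:313,282:364];m=(s.min(2)>85)&(s.max(2)-s.min(2)<40);v,u=np.nonzero(m)
W=np.array([onz(p+282,q+270,.1917,c)[:2] for p,q in zip(u,v)])
w=W.mean(0);print(w,np.degrees(np.arctan2(*(w-x)[::-1])),np.linalg.norm(w-x)); print(np.linalg.svd(W-w)[2][0], u.min()+282,u.max()+282,v.min()+270,v.max()+270)
E
```

```text
axis [ 0.5421 -0.0455] rms 0.0002
axis [ 0.541  -0.0446] rms 0.0002
axis [ 0.5433 -0.0464] rms 0.0002
[ 0.55220948 -0.06282977] -59.857363999054385 0.020057330128327867
[-0.64445152 -0.76464517] 282 363 270 312
```

View pics/w8.png

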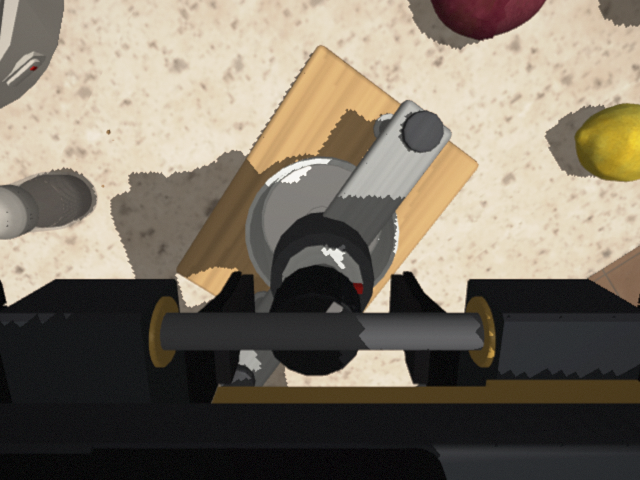

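The knob face sits about 5 px left of the jaw centre, so the real axis is about 2 mm further in +y at (0.542,-0.0455). I'll recentre there, raise slightly, regrasp and test gently.

servo_tool(
  slide=[
    [-0.0007,0.002,0.002],
    [0,0,0],
    [0,0,0],
    [0,0,0],
    [0,0,0],
    [0,0,0],
    [0,0,0],
    [0,0,0],
    [0,0,0],
    [0,0,0],
    [0,0,0],
    [0,0,0],
  ],
  angular=[
    [0,0,7],
    [0,0,7],
    [0,0,7],
    [0,0,7],
    [0,0,7],
    [0,0,7],
    [0,0,7],
    [0,0,7],
    [0,0,7],
    [0,0,7],
    [0,0,7],
    [0,0,7],
  ],
)

```text
clock: 17.23
eef_pos: [0.5421, -0.0454, 0.1767]
eef_rot: [[0.731, -0.682, -0.0], [-0.682, -0.731, -0.0], [-0.0, 0.0, -1.0]]
ft_force: [0.6, -0.4, -0.1]
finger_gap: 0.0614
```

servo_tool(
  slide=[
    [0,0,0],
    [0,0,0],
  ],
  angular=[
    [0,0,6],
    [0,0,0],
  ],
)

```text
clock: 17.4
eef_pos: [0.5421, -0.0454, 0.1767]
eef_rot: [[0.796, -0.605, -0.0], [-0.605, -0.796, -0.0], [-0.0, 0.0, -1.0]]
ft_force: [-0.3, -0.9, -0.2]
finger_gap: 0.0609
```

```bash
python3 - <<'E'
from h import *
st=r.get_state();a=bar(); axis(a,st,.1917)
E
```

```text
17.4 tcp [ 0.5421 -0.0454  0.1767] F [-0.3 -0.9 -0.2] M [ 0.   -0.04 -0.01] gap 0.0609 q6 0.361 n 89
cen 347.87640449438203 275.39325842696627 world [ 0.5606 -0.0356  0.1927]
352 291 352 62
355 295 347 53
358 298 342 45
361 308 336 29
364 None None 0
367 None None 0
370 None None 0
373 None None 0
376 None None 0
axis [ 0.5418 -0.0442] rms 0.0001
```

servo_tool(
  slide=[
    [0,0,0],
    [0,0,0],
    [0,0,0],
    [0,0,0],
    [0,0,0],
    [0,0,0],
    [0,0,0],
    [0,0,0],
  ],
  angular=[
    [0,0,0],
    [0,0,0],
    [0,0,0],
    [0,0,0],
    [0,0,0],
    [0,0,0],
    [0,0,0],
    [0,0,0],
  ],
  fingers=1.0,
)

```text
clock: 18.12
eef_pos: [0.5422, -0.0453, 0.1769]
eef_rot: [[0.795, -0.607, 0.0], [-0.607, -0.795, -0.0], [0.0, -0.0, -1.0]]
ft_force: [-0.5, 0.5, 0.1]
finger_gap: 0.0351
```

servo_tool(
  slide=[
    [0,0,0],
    [0,0,0],
  ],
  angular=[
    [0,0,-4],
    [0,0,-4],
  ],
)

```text
clock: 18.28
eef_pos: [0.5423, -0.0454, 0.1771]
eef_rot: [[0.702, -0.712, 0.0], [-0.712, -0.702, -0.001], [0.001, 0.0, -1.0]]
ft_force: [0.4, -0.0, 2.2]
finger_gap: 0.0357
```

```bash
python3 - <<'E'
from h import *
bar()
E
```

```text
18.2833 tcp [ 0.5423 -0.0454  0.1771] F [ 0.4 -0.   2.2] M [ 0.07 -0.16  0.66] gap 0.0357 q6 0.505 n 78
cen 334.47435897435895 273.4871794871795 world [ 0.5593 -0.0347  0.1931]
352 291 353 63
355 295 348 54
358 299 343 45
361 307 337 31
364 None None 0
367 None None 0
370 None None 0
373 None None 0
376 None None 0
```

Mz is 0.66 N m after only 8°, so the screw is wedged. The knob axis has drifted about 3–4 mm in +y from its first place (0.540,-0.0485). Pushing down leans the screw away from its lug, and that lean binds the lug. I'll set the knob upright and try again.

servo_tool(
  slide=[
    [0,0,0],
    [0,0,0],
    [-0.0005,-0.0007,0],
    [-0.0005,-0.0008,0],
    [-0.0005,-0.0008,0],
    [-0.0005,-0.0007,0],
    [0,0,0],
  ],
  angular=[
    [0,0,4],
    [0,0,4],
    [0,0,0],
    [0,0,0],
    [0,0,0],
    [0,0,0],
    [0,0,0],
  ],
)

```text
clock: 18.92
eef_pos: [0.5413, -0.0471, 0.1772]
eef_rot: [[0.794, -0.608, 0.003], [-0.608, -0.794, 0.003], [0.001, -0.004, -1.0]]
ft_force: [3.2, 5.6, 1.1]
finger_gap: 0.0354
```

```bash
python3 - <<'E'
from h import *
bar()
E
```

```text
18.9167 tcp [ 0.5413 -0.0471  0.1772] F [3.2 5.6 1.1] M [ 1.16 -0.59  0.08] gap 0.0354 q6 0.357 n 79
cen 332.0506329113924 273.37974683544303 world [ 0.5557 -0.0334  0.1932]
352 291 352 62
355 295 348 54
358 299 343 45
361 307 337 31
364 None None 0
367 None None 0
370 None None 0
373 None None 0
376 None None 0
```

servo_tool(
  slide=[
    [0,0,-0.0001],
    [0,0,-0.0001],
    [0,0,0],
  ],
  angular=[
    [0,0,-4],
    [0,0,-4],
    [0,0,0],
  ],
)

```text
clock: 19.22
eef_pos: [0.5419, -0.0468, 0.1774]
eef_rot: [[0.701, -0.714, 0.004], [-0.714, -0.701, 0.003], [0.001, -0.005, -1.0]]
ft_force: [3.6, 6.6, 3.1]
finger_gap: 0.0356
```

```bash
python3 - <<'E'
from h import *
bar()
E
```

```text
19.2167 tcp [ 0.5419 -0.0468  0.1774] F [3.6 6.6 3.1] M [ 1.42 -0.59  0.37] gap 0.0356 q6 0.498 n 60
cen 320.18333333333334 272.65 world [ 0.5554 -0.0323  0.1934]
352 292 352 61
355 296 347 52
358 300 342 43
361 310 336 27
364 None None 0
367 None None 0
370 None None 0
373 None None 0
376 None None 0
```

servo_tool(
  slide=[
    [0,0,0],
    [0,0,0],
    [0,0,0],
    [0,0,0],
    [0,0,0],
    [0,0,0],
  ],
  angular=[
    [0,0,5],
    [0,0,5],
    [0,0,5],
    [0,0,5],
    [0,0,5],
    [0,0,0],
  ],
)

```text
clock: 19.77
eef_pos: [0.5401, -0.0476, 0.1773]
eef_rot: [[0.938, -0.346, 0.0], [-0.346, -0.938, 0.001], [-0.0, -0.001, -1.0]]
ft_force: [-0.2, 4.3, 6.1]
finger_gap: 0.0354
```

```bash
python3 - <<'E'
from h import *
a=bar();save('w9.png',a.astype('uint8'))
b=r.read_camera('side');save('s9.png',b);t=r.read_camera('top');save('t9.png',t)
E
```

```text
19.7667 tcp [ 0.5401 -0.0476  0.1773] F [-0.2  4.3  6.1] M [ 0.74 -0.1   0.05] gap 0.0354 q6 0.058 n 61
cen 350.04918032786884 272.5245901639344 world [ 0.5557 -0.0318  0.1933]
352 292 352 61
355 296 347 52
358 300 342 43
361 310 336 27
364 None None 0
367 None None 0
370 None None 0
373 None None 0
376 None None 0
```

Anticlockwise it turns freely (Mz 0.05); only clockwise is it blocked. I'll relax the side and vertical loads and approach that angle again, logging the moment.

servo_tool(
  slide=[
    [0,0.001,0.0005],
    [0,0.0008,0.0005],
    [0,0,0],
    [0,0,0],
  ],
  angular=[
    [0,0,0],
    [0,0,0],
    [0,0,0],
    [0,0,0],
  ],
)

```text
clock: 20.25
eef_pos: [0.5403, -0.0469, 0.1775]
eef_rot: [[0.938, -0.348, 0.0], [-0.348, -0.938, -0.001], [0.0, 0.001, -1.0]]
ft_force: [0.5, 0.2, 0.4]
finger_gap: 0.0353
```

```bash
cat >> h.py <<'E'
def s():
    st=r.get_state();print(round(st['clock'],2),'tcp',st['eef_pos'].round(4),'F',st['ft_force'].round(1),'M',st['moment'].round(2),'gap',round(st['finger_gap'],4),'q6',round(st['q'][5],3),'yaw',round(np.degrees(np.arctan2(st['eef_rot'][1,0],st['eef_rot'][0,0])),1))
E
python3 -c "from h import *;s()"
```

```text
20.25 tcp [ 0.5403 -0.0469  0.1775] F [0.5 0.2 0.4] M [-0.09 -0.31  0.01] gap 0.0353 q6 0.063 yaw -20.4
```

servo_tool(
  slide=[
    [0,0,-0.0002],
    [0,0,-0.0002],
  ],
  angular=[
    [0,0,-6],
    [0,0,-6],
  ],
)

```text
clock: 20.42
eef_pos: [0.5408, -0.0466, 0.1772]
eef_rot: [[0.842, -0.54, 0.001], [-0.54, -0.842, 0.0], [0.001, -0.001, -1.0]]
ft_force: [2.3, 1.1, -0.1]
finger_gap: 0.0352
```

```bash
python3 -c "from h import *;s()"
```

```text
20.42 tcp [ 0.5408 -0.0466  0.1772] F [ 2.3  1.1 -0.1] M [ 0.27 -0.58 -0.02] gap 0.0352 q6 0.278 yaw -32.7
```

servo_tool(
  slide=[
    [0,0,-0.0002],
    [0,0,-0.0002],
  ],
  angular=[
    [0,0,-6],
    [0,0,-6],
  ],
)

```text
clock: 20.58
eef_pos: [0.5418, -0.0463, 0.1773]
eef_rot: [[0.711, -0.703, 0.004], [-0.703, -0.711, 0.0], [0.002, -0.003, -1.0]]
ft_force: [3.1, 3.6, 2.9]
finger_gap: 0.0355
```

```bash
python3 -c "from h import *;s()"
```

```text
20.58 tcp [ 0.5418 -0.0463  0.1773] F [3.1 3.6 2.9] M [ 0.76 -0.68  0.52] gap 0.0355 q6 0.486 yaw -44.6
```

servo_tool(
  slide=[
    [0,0.0008,0],
    [0,0.0008,0],
    [0,0.0008,0],
    [0,0.0008,0],
    [0,0,0],
  ],
  angular=[
    [0,0,6],
    [0,0,6],
    [0,0,0],
    [0,0,0],
    [0,0,0],
  ],
)

```text
clock: 21.0
eef_pos: [0.541, -0.0452, 0.177]
eef_rot: [[0.844, -0.537, 0.002], [-0.537, -0.844, -0.004], [0.004, 0.003, -1.0]]
ft_force: [1.6, -6.1, -0.4]
finger_gap: 0.0355
```

```bash
python3 -c "from h import *;s()"
```

```text
21.0 tcp [ 0.541  -0.0452  0.177 ] F [ 1.6 -6.1 -0.4] M [-1.18 -0.29  0.05] gap 0.0355 q6 0.281 yaw -32.5
```

servo_tool(
  slide=[
    [0,0,-0.0004],
    [0,0,-0.0003],
    [0,0,-0.0003],
    [0,0,-0.0002],
  ],
  angular=[
    [0,0,-6],
    [0,0,-6],
    [0,0,-6],
    [0,0,0],
  ],
)

```text
clock: 21.33
eef_pos: [0.5426, -0.0448, 0.1771]
eef_rot: [[0.635, -0.772, 0.006], [-0.772, -0.635, -0.003], [0.006, -0.002, -1.0]]
ft_force: [2.2, -3.1, 6.5]
finger_gap: 0.0352
```

```bash
python3 -c "from h import *;s()"
```

```text
21.33 tcp [ 0.5426 -0.0448  0.1771] F [ 2.2 -3.1  6.5] M [-0.62 -0.46  0.33] gap 0.0352 q6 0.597 yaw -50.6
```

```bash
python3 - <<'E'
from h import *
s();a=r.read_camera('wrist');b=r.read_camera('side');o=cv2.imread('pics/side.png')[:,:,::-1]
f=lambda x,w,h:cv2.resize(x,(w,h),interpolation=cv2.INTER_CUBIC)
L=np.vstack([f(b[220:310,270:370],400,360),f(a[180:380,220:420],400,240)[:240]])
R=np.vstack([f(o[200:310,270:370],400,360),f(r.read_camera('top')[200:300,300:420],400,240)])
save('m.png',np.hstack([L,R]))
E
```

```text
21.33 tcp [ 0.5426 -0.0448  0.1771] F [ 2.2 -3.1  6.5] M [-0.62 -0.46  0.33] gap 0.0352 q6 0.597 yaw -50.6
```

View pics/m.png

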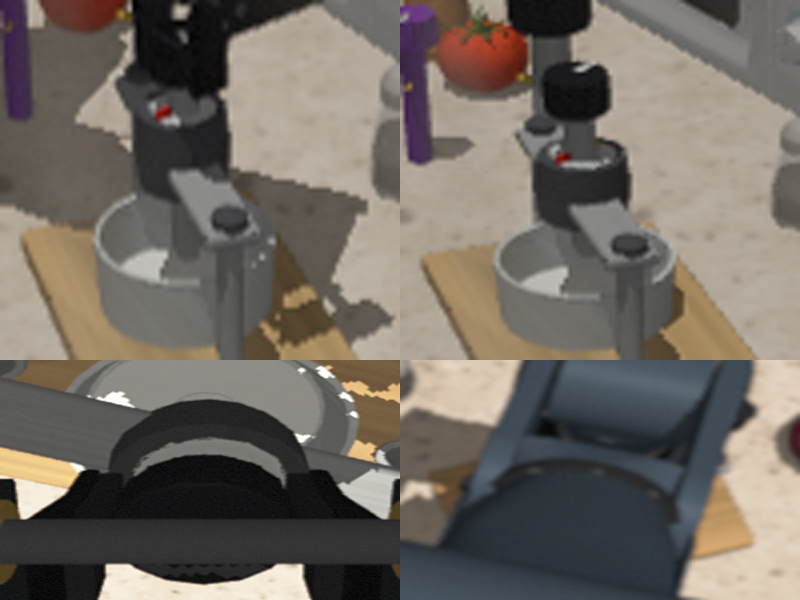

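The montage shows nothing wrong with the scene: the screw's shank hangs in the drum and the rib is visible at the front. I'll open the gripper, rise 75 mm and measure the bar angle, knob centre and height numerically.

servo_tool(
  slide=[
    [0,0,0],
    [0,0,0],
    [0,0,0],
    [0,0,0],
    [0,0,0],
    [0,0,0],
  ],
  angular=[
    [0,0,0],
    [0,0,0],
    [0,0,0],
    [0,0,0],
    [0,0,0],
    [0,0,0],
  ],
  fingers=0.2,
)

```text
clock: 21.98
eef_pos: [0.5393, -0.0428, 0.1751]
eef_rot: [[0.638, -0.77, -0.002], [-0.77, -0.638, 0.001], [-0.002, 0.001, -1.0]]
ft_force: [0.3, -0.6, 0.1]
finger_gap: 0.0656
```

servo_tool(
  slide=[
    [0,0,0.01],
    [0,0,0.025],
    [0,0,0.03],
    [0,0,0.025],
    [0,0,0],
    [0,0,0],
  ],
  angular=[
    [0,0,0],
    [0,0,0],
    [0,0,0],
    [0,0,0],
    [0,0,0],
    [0,0,0],
  ],
)

```text
clock: 22.48
eef_pos: [0.541, -0.0434, 0.2678]
eef_rot: [[0.638, -0.77, 0.004], [-0.77, -0.638, -0.001], [0.003, -0.002, -1.0]]
ft_force: [-0.9, -0.6, 0.4]
finger_gap: 0.0699
```

```bash
python3 - <<'E'
from h import *
s();st=r.get_state();a=r.read_camera('wrist');save('up.png',a);np.save('up.npy',a)
c=cam('wrist',st);A=a.astype(int);zt=.191
print('proj axis',proj([.542,-.0455,zt],c))
o=r.outline_of('knob','wrist')
for d in o[:3]:print(d['score'],d['extent'])
m=(A.min(2)>120)&(A.max(2)-A.min(2)<30)
p=proj([.542,-.0455,zt],c);n,l,S,C=cv2.connectedComponentsWithStats(m.astype('uint8'))
for i in range(1,n):
    if S[i,4]>15 and np.hypot(*(C[i]-p))<60: print(S[i],C[i])
E
```

```text
22.48 tcp [ 0.541  -0.0434  0.2678] F [-0.9 -0.6  0.4] M [-0.02  0.   -0.  ] gap 0.0699 q6 0.593 yaw -50.4
proj axis [325.39725192 248.85700307]
0.83 [323.8, 244.8, 62.1, 68.3]
0.76 [34.6, 134.7, 65.3, 27.0]
0.65 [92.1, 76.8, 184.2, 107.8]
[249 203  47  52 846] [276.65130024 218.6643026 ]
[347 218   8  15  59] [350.50847458 224.81355932]
[326 250  25  13 155] [338.76774194 256.14193548]
[275 260  27  12 166] [287.96385542 266.        ]
[279 273  19  23 154] [288.24025974 284.02597403]
[305 276  21  18  98] [314.8877551  284.39795918]
[323 279  23  26 232] [335.16810345 291.33189655]
```

```bash
cat >> h.py <<'E'
from scipy.optimize import minimize
def fitknob(reg,c,x0):
    t=np.linspace(0,2*np.pi,60); K,R,tt=c
    reg=cv2.resize(reg.astype(np.float32),None,fx=4,fy=4,interpolation=cv2.INTER_LINEAR)>.5
    def cost(x):
        P=[]
        ax=np.array([x[3],x[4],1.]);ax/=np.linalg.norm(ax)
        for h in (0,-.028):
            q=np.stack([.018*np.cos(t),.018*np.sin(t),0*t],1); q-=np.outer(q@ax,ax)
            P.append(q+np.array(x[:3])+h*ax)
        P=np.vstack(P);p=(K@(R@P.T+tt[:,None]));p=(p[:2]/p[2]).T
        m=np.zeros(reg.shape,np.uint8);cv2.fillConvexPoly(m,cv2.convexHull((p*4+1.5).astype(np.float32)).astype(np.int32),1)
        return np.sum((m>0)^reg)/reg.sum()+ .05*(x[3]**2+x[4]**2)/.05**2*.1
    S=np.array([[0]*5]+[list(np.eye(5)[i]*[.004,.004,.006,.04,.04][i]) for i in range(5)])+np.array(list(x0)+[0,0])
    s=minimize(cost,S[0],method='Nelder-Mead',options=dict(initial_simplex=S,maxiter=600,xatol=1e-5,fatol=1e-5));return s.x,s.fun
def dark(a,e):
    m=np.zeros((480,640),np.uint8);x,y,w,h=[int(v) for v in e];sl=np.s_[y-h//2-8:y+h//2+8,x-w//2-8:x+w//2+8]
    m[sl]=(a[sl].max(2)<58); return m
E
python3 - <<'E'
from h import *
a=np.load('up.npy');st=r.get_state();c=cam('wrist',st)
o=r.outline_of('knob','wrist')[0];reg=o['region']
x,f=fitknob(reg,c,[.542,-.0455,.191]);print('net',x.round(4),f)
# bar
A=a.astype(int);m=(A.min(2)>110)&(A.max(2)-A.min(2)<30);m[:, :320]=0;m[:,356:]=0;m[:244]=0;m[270:]=0
v,u=np.nonzero(m);W=np.array([onz(p,q,x[2],c)[:2] for p,q in zip(u,v)]);w=W.mean(0);d=np.linalg.svd(W-w)[2][0]
print('bar',w,np.degrees(np.arctan2(*(w-x[:2])[::-1])),np.linalg.norm(w-x[:2]),'axis dir',np.degrees(np.arctan2(d[1],d[0])))
# how dark is knob vs around: image row profile
print(A.max(2)[250,280:370:3]);print(A.max(2)[205:300:3,318])
E
```

```text
net [ 0.5391 -0.0445  0.188   0.0394  0.0353] 0.031639441206864
bar [ 0.54163233 -0.0542546 ] -75.30500504292351 0.010068210071021533 axis dir -65.47340745274458
[238 238 236 242 223  29  19  19  17  20  18  19  19  19  17  14 123 128
  67  24  17  21  21  17  16  97 193 188 189 193]
[ 40 113 116  19  17  19  22  17  19  18  47  50  30  20  20  14  22  50
  52  50  47  48  48  46 188 237 238 238 240 239 237 237]
```

Measured: bar at about -70° and knob leaning about 3°. I'll regrasp with the jaw direction along the lug/lean direction (yaw ≈105°), so that the flat pads stand the knob upright, centred at (0.5405,-0.0475).

servo_tool(
  slide=[
    [-0.0005,-0.004,0],
    [0,0,0],
    [0,0,0],
    [0,0,0],
    [0,0,0],
    [0,0,0],
    [0,0,0],
    [0,0,0],
    [0,0,0],
    [0,0,0],
    [0,0,0],
    [0,0,0],
  ],
  angular=[
    [0,0,7],
    [0,0,7],
    [0,0,7],
    [0,0,7],
    [0,0,7],
    [0,0,7],
    [0,0,7],
    [0,0,7],
    [0,0,7],
    [0,0,7],
    [0,0,7],
    [0,0,7],
  ],
)

```text
clock: 23.63
eef_pos: [0.5386, -0.047, 0.2639]
eef_rot: [[0.829, 0.559, -0.004], [0.559, -0.829, 0.001], [-0.003, -0.003, -1.0]]
ft_force: [0.2, 0.6, -0.3]
finger_gap: 0.0695
```

servo_tool(
  slide=[
    [0,0,0],
    [0,0,0],
    [0,0,0],
    [0,0,0],
    [0,0,0],
    [0,0,-0.01],
    [0,0,-0.02],
    [0,0,-0.02],
    [0,0,-0.02],
    [0,0,-0.02],
    [0,0,-0.004],
    [0,0,0],
  ],
  angular=[
    [0,0,7],
    [0,0,7],
    [0,0,7],
    [0,0,7],
    [0,0,7],
    [0,0,7],
    [0,0,7],
    [0,0,7],
    [0,0,7],
    [0,0,7],
    [0,0,0],
    [0,0,0],
  ],
)

```text
clock: 24.63
eef_pos: [0.5377, -0.0467, 0.1692]
eef_rot: [[-0.233, 0.973, -0.006], [0.973, 0.233, 0.002], [0.003, -0.006, -1.0]]
ft_force: [0.5, 0.0, 0.2]
finger_gap: 0.0695
```

```bash
python3 -c "from h import *;s()"
```

```text
24.63 tcp [ 0.5377 -0.0467  0.1692] F [0.5 0.  0.2] M [ 0.15 -0.11 -0.01] gap 0.0695 q6 -2.1 yaw 103.5
```

servo_tool(
  slide=[
    [0,0,0],
    [0,0,0],
    [0,0,0],
    [0,0,0],
    [0,0,0],
    [0,0,0],
    [0,0,0],
    [0,0,0],
    [0,0,0],
  ],
  angular=[
    [0,0,0],
    [0,0,0],
    [0,0,0],
    [0,0,0],
    [0,0,0],
    [0,0,0],
    [0,0,0],
    [0,0,0],
    [0,0,0],
  ],
  fingers=1.0,
)

```text
clock: 25.38
eef_pos: [0.5398, -0.0469, 0.1721]
eef_rot: [[-0.236, 0.972, 0.001], [0.972, 0.236, 0.0], [0.0, 0.001, -1.0]]
ft_force: [-0.9, 2.3, 4.2]
finger_gap: 0.0353
```

```bash
python3 -c "from h import *;s()"
```

```text
25.38 tcp [ 0.5398 -0.0469  0.1721] F [-0.9  2.3  4.2] M [ 0.54 -0.08  0.02] gap 0.0353 q6 -2.103 yaw 103.6
```

servo_tool(
  slide=[
    [0,0,0],
    [0,0,0],
    [0,0,0],
  ],
  angular=[
    [0,0,-4],
    [0,0,-4],
    [0,0,0],
  ],
)

```text
clock: 25.63
eef_pos: [0.54, -0.0464, 0.1722]
eef_rot: [[-0.098, 0.995, 0.001], [0.995, 0.098, 0.001], [0.001, 0.001, -1.0]]
ft_force: [-1.2, 3.3, 5.8]
finger_gap: 0.0351
```

```bash
python3 -c "from h import *;s()"
```

```text
25.63 tcp [ 0.54   -0.0464  0.1722] F [-1.2  3.3  5.8] M [ 0.79 -0.12  0.41] gap 0.0351 q6 -1.962 yaw 95.6
```

Each attempt is blocked at the same angle and pushes the tool up, so the lug may be catching on the groove floor. I'll try the same turn with the screw lightly lifted within its play.

servo_tool(
  slide=[
    [0,0,0],
    [0,0,0],
    [0,0,0.0007],
    [0,0,0.0007],
    [0,0,0.0006],
    [0,0,0],
  ],
  angular=[
    [0,0,6],
    [0,0,6],
    [0,0,0],
    [0,0,0],
    [0,0,0],
    [0,0,0],
  ],
)

```text
clock: 26.13
eef_pos: [0.5394, -0.0472, 0.1731]
eef_rot: [[-0.302, 0.953, -0.001], [0.953, 0.302, 0.0], [0.001, -0.001, -1.0]]
ft_force: [0.4, 0.2, -4.5]
finger_gap: 0.0353
```

```bash
python3 -c "from h import *;s()"
```

```text
26.13 tcp [ 0.5394 -0.0472  0.1731] F [ 0.4  0.2 -4.5] M [ 0.05 -0.14 -0.02] gap 0.0353 q6 -2.171 yaw 107.6
```

servo_tool(
  slide=[
    [0,0,-0.0001],
    [0,0,-0.0001],
    [0,0,0],
  ],
  angular=[
    [0,0,-6],
    [0,0,-6],
    [0,0,0],
  ],
)

```text
clock: 26.38
eef_pos: [0.5398, -0.0465, 0.1734]
eef_rot: [[-0.096, 0.995, 0.0], [0.995, 0.096, 0.001], [0.001, 0.0, -1.0]]
ft_force: [0.6, 3.2, 2.4]
finger_gap: 0.0351
```

```bash
python3 -c "from h import *;s()"
```

```text
26.38 tcp [ 0.5398 -0.0465  0.1734] F [0.6 3.2 2.4] M [ 0.64 -0.15 -0.01] gap 0.0351 q6 -1.961 yaw 95.5
```

servo_tool(
  slide=[
    [0,0,-0.0002],
    [0,0,0],
  ],
  angular=[
    [0,0,-6],
    [0,0,0],
  ],
)

```text
clock: 26.55
eef_pos: [0.5396, -0.0474, 0.1739]
eef_rot: [[0.006, 1.0, -0.0], [1.0, -0.006, -0.001], [-0.001, -0.0, -1.0]]
ft_force: [-2.6, 0.0, 5.6]
finger_gap: 0.0353
```

```bash
python3 -c "from h import *;s()"
```

```text
26.55 tcp [ 0.5396 -0.0474  0.1739] F [-2.6  0.   5.6] M [ 0.12  0.35 -0.01] gap 0.0353 q6 -1.858 yaw 89.7
```

It passed: Mz ≈ 0 beyond the former block. Continuing gently.

servo_tool(
  slide=[
    [0,0,0],
    [0,0,0],
    [0,0,0],
  ],
  angular=[
    [0,0,-6],
    [0,0,-6],
    [0,0,0],
  ],
)

```text
clock: 26.8
eef_pos: [0.5391, -0.0469, 0.1731]
eef_rot: [[0.213, 0.977, -0.001], [0.977, -0.213, 0.001], [0.001, -0.001, -1.0]]
ft_force: [-0.2, 1.1, 0.2]
finger_gap: 0.0353
```

```bash
python3 -c "from h import *;s()"
```

```text
26.8 tcp [ 0.5391 -0.0469  0.1731] F [-0.2  1.1  0.2] M [ 0.46 -0.03  0.03] gap 0.0353 q6 -1.65 yaw 77.7
```

servo_tool(
  slide=[
    [0,0,-0.0002],
    [0,0,-0.0002],
    [0,0,0],
  ],
  angular=[
    [0,0,-6],
    [0,0,-6],
    [0,0,0],
  ],
)

```text
clock: 27.05
eef_pos: [0.5396, -0.0466, 0.1725]
eef_rot: [[0.41, 0.912, -0.0], [0.912, -0.41, 0.001], [0.001, -0.001, -1.0]]
ft_force: [0.7, 3.8, -2.4]
finger_gap: 0.0353
```

```bash
python3 -c "from h import *;s()"
```

```text
27.05 tcp [ 0.5396 -0.0466  0.1725] F [ 0.7  3.8 -2.4] M [ 0.86 -0.31  0.02] gap 0.0353 q6 -1.443 yaw 65.8
```

servo_tool(
  slide=[
    [0,0,-0.0003],
    [0,0,-0.0003],
    [0,0,-0.0002],
    [0,0,-0.0002],
    [0,0,0],
  ],
  angular=[
    [0,0,-6],
    [0,0,-6],
    [0,0,-6],
    [0,0,-6],
    [0,0,0],
  ],
)

```text
clock: 27.47
eef_pos: [0.5403, -0.0461, 0.1716]
eef_rot: [[0.746, 0.666, 0.001], [0.666, -0.746, 0.002], [0.003, -0.001, -1.0]]
ft_force: [2.5, 4.9, -4.2]
finger_gap: 0.0354
```

```bash
python3 -c "from h import *;s()"
```

```text
27.47 tcp [ 0.5403 -0.0461  0.1716] F [ 2.5  4.9 -4.2] M [ 1.09 -0.55 -0.03] gap 0.0354 q6 -1.024 yaw 41.8
```

servo_tool(
  slide=[
    [0,0,-0.0002],
    [0,0,-0.0002],
    [0,0,-0.0002],
    [0,0,-0.0002],
    [0,0,0],
    [0,0,0],
  ],
  angular=[
    [0,0,-6],
    [0,0,-6],
    [0,0,-6],
    [0,0,-6],
    [0,0,0],
    [0,0,0],
  ],
)

```text
clock: 27.97
eef_pos: [0.5412, -0.0459, 0.1711]
eef_rot: [[0.951, 0.308, 0.004], [0.308, -0.951, 0.003], [0.004, -0.001, -1.0]]
ft_force: [4.5, 6.0, -2.7]
finger_gap: 0.0351
```

```bash
python3 - <<'E'
from h import *
s();st=r.get_state();a=r.read_camera('wrist').astype(int);save('e1.png',a.astype('uint8'))
m=(a.min(2)>85)&(a.max(2)-a.min(2)<40);m[:255]=0;m[313:]=0;m[:,:275]=0;m[:,370:]=0
n,l,S,C=cv2.connectedComponentsWithStats(m.astype('uint8'))
for i in range(1,n):
    if S[i,4]>12: print(S[i],C[i])
E
```

```text
27.97 tcp [ 0.5412 -0.0459  0.1711] F [ 4.5  6.  -2.7] M [ 1.27 -0.78 -0.  ] gap 0.0351 q6 -0.609 yaw 18.0
[ 286  255   77   38 1322] [324.63540091 267.09228442]
```

No torque, and it is descending with the thread. I'll relieve the side load, then briefly release and rise to verify the bar angle.

servo_tool(
  slide=[
    [0.0005,0.0008,-0.0003],
    [0.0005,0.0007,-0.0002],
    [0,0,0],
    [0,0,0],
  ],
  angular=[
    [0,0,0],
    [0,0,0],
    [0,0,0],
    [0,0,0],
  ],
)

```text
clock: 28.35
eef_pos: [0.5412, -0.0455, 0.1705]
eef_rot: [[0.952, 0.306, 0.001], [0.306, -0.952, 0.001], [0.001, -0.0, -1.0]]
ft_force: [1.9, 4.5, -2.2]
finger_gap: 0.0354
```

servo_tool(
  slide=[
    [0,0,0],
    [0,0,0],
    [0,0,0],
    [0,0,0],
    [0,0,0],
    [0,0,0],
    [0,0,0],
  ],
  angular=[
    [0,0,0],
    [0,0,0],
    [0,0,0],
    [0,0,0],
    [0,0,0],
    [0,0,0],
    [0,0,0],
  ],
  fingers=0.2,
)

```text
clock: 28.93
eef_pos: [0.5406, -0.046, 0.1706]
eef_rot: [[0.953, 0.303, -0.0], [0.303, -0.953, -0.0], [-0.0, 0.0, -1.0]]
ft_force: [0.1, 0.5, 0.4]
finger_gap: 0.0678
```

servo_tool(
  slide=[
    [0,0,0.01],
    [0,0,0.025],
    [0,0,0.03],
    [0,0,0.025],
    [0,0,0],
    [0,0,0],
    [0,0,0],
  ],
  angular=[
    [0,0,0],
    [0,0,0],
    [0,0,0],
    [0,0,0],
    [0,0,0],
    [0,0,0],
    [0,0,0],
  ],
)

```text
clock: 29.52
eef_pos: [0.5401, -0.0456, 0.2605]
eef_rot: [[0.953, 0.303, -0.001], [0.303, -0.953, 0.0], [-0.001, -0.0, -1.0]]
ft_force: [-1.1, -0.0, -0.2]
finger_gap: 0.0696
```

```bash
python3 - <<'E'
from h import *
s();st=r.get_state();a=r.read_camera('wrist');save('up2.png',a);np.save('up2.npy',a);c=cam('wrist',st);A=a.astype(int)
d=r.outline_of('knob','wrist')[0];print(d['score'],d['extent'])
x,f=fitknob(d['region'],c,[.541,-.0465,.19]);print('net',x.round(4),f)
p=proj(x[:3],c);print('centre px',p)
m=(A.min(2)>85)&(A.max(2)-A.min(2)<40);n,l,S,C=cv2.connectedComponentsWithStats(m.astype('uint8'))
for i in range(1,n):
    if S[i,4]>15 and np.hypot(*(C[i]-p))<32:
        v,u=np.nonzero(l==i);W=np.array([onz(q,w,x[2],c)[:2] for q,w in zip(u,v)]);w=W.mean(0);e=np.linalg.svd(W-w)[2][0]
        print(S[i],C[i],'ang',np.degrees(np.arctan2(*(w-x[:2])[::-1])),np.linalg.norm(w-x[:2]),'dir',np.degrees(np.arctan2(e[1],e[0])))
E
```

```text
29.52 tcp [ 0.5401 -0.0456  0.2605] F [-1.1 -0.  -0.2] M [ 0.07 -0.1   0.03] gap 0.0696 q6 -0.599 yaw 17.7
0.96 [361.8, 11.4, 35.7, 22.8]
net [  4.2054  13.141  -43.8476   0.       0.    ] 1.0006553079947575
centre px [397.19916094   4.33328306]
[398  29  13   7  34] [404.73529412  31.52941176] ang -52.62548596077583 2.6127356973573197 dir 7.976897143769779
```

Wrong detection was picked; I'll choose the one nearest the expected position.

```bash
python3 - <<'E'
from h import *
st=r.get_state();a=r.read_camera('wrist');c=cam('wrist',st);A=a.astype(int);p0=proj([.541,-.0465,.188],c)
ds=r.outline_of('knob','wrist');d=min(ds,key=lambda d:np.hypot(*(np.array(d['extent'][:2])-p0)));print(p0,d['score'],d['extent'])
x,f=fitknob(d['region'],c,[.541,-.0465,.188]);print('net',x.round(4),f)
p=proj(x[:3],c);print('centre px',p)
m=(A.min(2)>75)&(A.max(2)-A.min(2)<40);n,l,S,C=cv2.connectedComponentsWithStats(m.astype('uint8'))
for i in range(1,n):
    if S[i,4]>15 and np.hypot(*(C[i]-p))<40:
        v,u=np.nonzero(l==i);W=np.array([onz(q,w,x[2],c)[:2] for q,w in zip(u,v)]);w=W.mean(0);e=np.linalg.svd(W-w)[2][0]
        print(S[i],C[i],'ang',np.degrees(np.arctan2(*(w-x[:2])[::-1])).round(1),np.linalg.norm(w-x[:2]).round(4),'dir',np.degrees(np.arctan2(e[1],e[0])).round(1))
E
```

```text
[326.35893366 254.69828679] 0.98 [326.5, 254.6, 66.7, 67.2]
net [ 0.5426 -0.0493  0.1886  0.0155  0.0316] 0.03039359486841375
centre px [327.50585975 260.25170334]
[300 259  25   9 173] [311.86127168 262.77456647] ang -152.7 0.0092 dir -158.3
```

Bar at about -155°; the front is at -163°, so the lug is at the front, about 350° past the drop. Now I'll regrasp and hold.

servo_tool(
  slide=[
    [0.001,-0.001,-0.02],
    [0,0,-0.025],
    [0,0,-0.025],
    [0,0,-0.012],
    [0,0,-0.005],
    [0,0,0],
    [0,0,0],
    [0,0,0],
  ],
  angular=[
    [0,0,0],
    [0,0,0],
    [0,0,0],
    [0,0,0],
    [0,0,0],
    [0,0,0],
    [0,0,0],
    [0,0,0],
  ],
)

```text
clock: 30.38
eef_pos: [0.5424, -0.047, 0.1743]
eef_rot: [[0.953, 0.303, 0.002], [0.303, -0.953, -0.001], [0.001, 0.001, -1.0]]
ft_force: [-0.6, 0.7, 0.7]
finger_gap: 0.0696
```

servo_tool(
  slide=[
    [0,0,0],
    [0,0,0],
    [0,0,0],
    [0,0,0],
    [0,0,0],
    [0,0,0],
    [0,0,0],
    [0,0,0],
    [0,0,0],
    [0,0,0],
    [0,0,0],
    [0,0,0],
  ],
  angular=[
    [0,0,0],
    [0,0,0],
    [0,0,0],
    [0,0,0],
    [0,0,0],
    [0,0,0],
    [0,0,0],
    [0,0,0],
    [0,0,0],
    [0,0,0],
    [0,0,0],
    [0,0,0],
  ],
  fingers=1.0,
)

```text
clock: 31.38
eef_pos: [0.542, -0.0468, 0.1737]
eef_rot: [[0.953, 0.303, 0.001], [0.303, -0.953, -0.0], [0.001, 0.0, -1.0]]
ft_force: [0.7, 1.7, 2.1]
finger_gap: 0.035
```

servo_tool(
  slide=[
    [0,0,0],
    [0,0,0],
    [0,0,0],
    [0,0,0],
    [0,0,0],
    [0,0,0],
    [0,0,0],
    [0,0,0],
  ],
  angular=[
    [0,0,0],
    [0,0,0],
    [0,0,0],
    [0,0,0],
    [0,0,0],
    [0,0,0],
    [0,0,0],
    [0,0,0],
  ],
)

```text
clock: 32.05
eef_pos: [0.542, -0.0468, 0.1737]
eef_rot: [[0.953, 0.303, 0.001], [0.303, -0.953, -0.0], [0.001, 0.0, -1.0]]
ft_force: [1.6, 1.5, 2.7]
finger_gap: 0.0352
```

```bash
python3 -c "
from h import *
s();print(abs(r.get_state()['joint_velocities']).max())"
```

```text
32.05 tcp [ 0.542  -0.0468  0.1737] F [1.6 1.5 2.7] M [ 0.24 -0.46  0.07] gap 0.0352 q6 -0.6 yaw 17.6
0.001254543362642282
```

The knob is held (35 mm opening), loads are small and everything is still. Handing in.

```bash
python3 -c "
from h import *
print(r.job_done())"
```

```text
the job is handed in; nothing more can be done
None
```

I handed the job in with the screw about one full turn past the drop, its lug at the front, and the gripper holding the knob still; no verdict is reported back.

**What I did:** I turned the knob about 140° backward with a light push. The tool followed it down about 9 mm, and the picture showed the lug in the gap. I then turned forward 280° in the first grip and regrasped.

**What went wrong:** The screw blocked clockwise at about 270–280°. The knob slipped about 77° in the fingers there, with up to 14 N of push and 0.66 N m of torque. It passed once I regrasped with the jaws in line with the lug, to hold the knob upright, and lifted it lightly within its play. I don't know what caused the block.

**Last checks:**
- **Angle:** I let go of the knob briefly to measure the white bar. It was at about -155°, and the front is at about -163°, so the screw is roughly 350° past the drop. I then gripped it again.
- **Grip and load:** the opening was 35.2 mm, the force on the tool under 4 N, and the arm was still at 32 s.
- **Depth:** I did not measure it well. I take it as about 19 mm down from the angle and the thread. My camera fit put the knob top at 188.6 mm, about 1.4 mm lower than that, and the fit is only good to a few mm.
- **Lean:** the fit gave about 2°, which is also rough.
- **Bystanders:** I did not re-measure their positions. No contact force appeared during any free movement.

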